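Lock the guard of the pill roller

TASK

Slide the steel guard of the pill roller gently, fully home. Then turn the brass wing knob clockwise, about a quarter turn, feeling with a light downward press for the place where it drops into its locked detent, and leave it dropped in fully. Do not force the knob, and leave everything else on the counter as it is.

Things in the scene. Friction and masses are not known exactly. Their poses are not given: they have to be found in the camera images.
- machine: Pill roller, screwed to the counter: black iron base 150 (x) by 270 (y) by 18 mm, two grooved brass rollers along y, gears and a round brass drive knob at the -y end, an iron bridge with the lock at the +y end. Origin: centre of the base's underside, on the counter; z up. The guard slides along y: +y, towards the lock, is shut. The lock's upright axis is at x = 0, y = +85 mm.
- guard_tab (a point): Centre of the top face of the guard's upright steel tab, 104 mm above the counter; moves with the guard. The tab is 34 mm wide (machine x), 12 mm thick (y), 28 mm tall, on the flat guard plate, whose top is 76 mm above the counter. Guard home: this point is at machine x = 0, y = -20 mm. Iron rails 77 mm high lie 46 mm to either side (x) of the tab.
- guard (a joint): How far the steel guard plate is from home, in m: 0 = home against a solid stop, grows as it opens towards machine -y (at most 0.065). It slides with 2 to 3 N of friction and stays where left; push it with less than 40 N. When home, a hole in it lies under the lock, with 3 mm of play: the knob can drop only then.
- wing (a joint): Angle of the brass wing knob in rad, clockwise from above; 0: wing along the machine's x; 1.57: along its y. Starts at 0.1 to 0.4. The detent lies anywhere from 1.2 to 1.9, differs each time and must be felt for; it is 0.18 rad wide, with a solid stop at its far side. Turning takes under 0.1 N m; a twist of 0.3 N m against the stop, or against the detent once dropped, may damage the lock.
- wing_top (a point): Centre of the wing's top edge, on the lock's axis: 133 mm above the counter unlocked, 127 mm when dropped into the detent. The wing is an upright bar 46 mm long, 10 mm thick, 28 mm tall, on a round skirt of 49 mm diameter whose top is 105 mm high unlocked (99 mm dropped), over an iron cup of 60 mm outer diameter whose rim is 95 mm high.
- plunger: Brass stem that carries the wing knob, on the lock's axis; moves down with it, does not turn. Origin: underside of the skirt, 99 mm above the counter unlocked, 93 mm in the detent. A stiff fit: over the detent it follows a press of 5 N (8 N is ample) on the skirt or by the wing, elsewhere it is solid. Let go before you rise, or it is drawn up again. Over 35 N inside the lock damages it.
- bowl: Pale celadon bowl, 92 mm across, 45 mm high; origin under its centre. Leave alone.
- canister: Lidded pewter canister, 76 mm across, 104 mm high with its lid knob; origin under its centre. Leave alone.
- mortar: Open marble mortar, 84 mm across, 60 mm high; origin under its centre. Leave alone.
- spatula: Flat bone spatula, 170 mm long, 18 mm wide, 6 mm thick, lying on the counter in front of the machine along its own y axis; origin under its middle. Leave alone.
- tally: Bamboo tally holder, 72 mm across, 105 mm high, with bamboo sticks up to 160 mm; origin under its centre. Leave alone.
- jar: Amber glass jar with a dark lid, 60 mm across, 85 mm high; origin under its centre. Leave alone.
- packet: Cardboard box 85 by 55 by 30 mm; origin under its centre. Leave alone.

How it is judged:
By the outcome, as a careful person would: the job done as asked, in the order asked, and still so for the second after the job is handed in, with the robot touching nothing.
It also fails if it takes over 67 s, if anything falls off the work surface, if the arm or the gripper's body presses on something with over 40 N, if the wrist force passes 120 N, or if a joint passes its speed limit or range.

ROBOT

A 6-joint arm with a two-finger parallel gripper is mounted at the origin on the work surface. World frame = base frame: x ahead of the robot, y to its left, z up, the work surface at z = 0. Lengths are in m, angles in rad, forces in N, time in s.
With the tool pointing down it reaches from about 0.275 to 0.725 m from the base axis. Payload 5.6 kg.
Tool frame: the origin (TCP) lies at the centre of the arm's flange, where the gripper is bolted on; the fingertips stand 173 mm ahead of it and the grasp point (between the pads) lies 155 mm ahead of it (arm.tip_extent is the distance from the TCP to the fingertips, in m); z points along the fingers, y is the line along which they close (so a half turn about z gives the same grasp; the last joint's range is limited). The gripper opens to 85 mm and grips with 20 to 120 N. Pads are 22 mm wide; open, the fingers measure 114 mm over their backs; the gripper's body (76 mm by 85 mm) begins 54 mm behind the grasp point. The pads swing forward as they close: fully open they stand 13 mm farther back than shut.
Start: joints at [1.442, 0.255, 0.108, 0, -1.424, -0.285], TCP at [0.221, 0.504, 0.405] pointing down, gripper open.
Joint ranges: [-2.95, 2.95], [-1.21, 1.97], [-1.09, 1.5], [-2.87, 1.71], [-2.94, -0.07], [-3.05, 3.05]. Speed limits (rad/s): [2.57, 2.57, 3.14, 3.14, 3.14, 3.14].

INTERFACE

Orientations are given as a rotation vector (axis times angle).
In Python, from rig import arm gives the robot as it stands.
- The arm moves only by the tool play_rows, never from a script. Its argument "motion" is text: rows parted by semicolons, each of 7 numbers parted by spaces: the shift along the tool's x, y, z in m, then the turn, a rotation vector about the tool's x, y, z in degrees, then the finger opening in m, from 0 to 0.0854. A call has 1 to 12 rows; each row is the pose to reach, as a shift and turn from the pose commanded when the call began, along the tool's axes at that moment; what a row does not reach only later rows make up. A row lasts 1/8 s, in which the tool goes at most 62.5 mm and 10.7 degrees, less where a joint would pass 70% of its speed; a pose out of reach is approached as far as the arm can. A call with a gripper value outside its range is refused whole. The fingers move at their own pace and stop on an object; "force" is the grip in N (left out, the last holds). Time passes only in rows, so rows that repeat a pose let the fingers close. It gives the time, the measured TCP pose, the force, the opening and the grip force at its end, in the units of the state.
- arm.observe(): the state, without advancing time (a new reading comes with each control period).
- arm.read_camera(name): name is "scene" or "top" or "wrist"; returns the picture (480x640x3 uint8, blue, green, red); there is no depth.
- arm.calibration(name): a dict with "mtx" (3x3 intrinsics, pixels), "dist" ([k1, k2, p1, p2, k3] as OpenCV has them; the pictures are not rectified), "cam_to_world" (4x4, takes a point from camera to world coordinates); the wrist camera has in their place "T_tool_cam" (4x4, takes a point from camera to tool coordinates, whose origin is the TCP and whose axes are the flange's). Camera axes: x right, y down, z forward; pixel columns grow to the right and rows downward; lengths in m; the calibration is good to about 2 mm. A picture is of the moment at which its call begins: read the wrist's pose just before it. calibration takes no time and is no camera call.
- arm.job_done(): hands the job in; it is judged then, once.
The state is a dict: "time": time; "joint_pos": joint angles; "qvel": joint speeds; "joint_torque": joint torques, N m; "ee_pos": TCP position; "orientation": TCP orientation; "contact_force": force on the tool from outside, world axes, zero at the start; "ft_torque": the same for the moment, N m; "width": finger opening in m; "gripper_force": force on a finger pad.
Only numpy, scipy, OpenCV 4.12 (cv2) and the standard library are available. Lean on these libraries where they do the work, as an engineer would, in place of code of your own. Each camera call takes 0.05 s, during which the arm holds its last target. There are 200 camera calls.

## Working session

There is one attempt and no reset: what is moved stays moved. The work goes in short steps, Python scripts to look and compute and a tool call to move; the robot and the scene stay as the last step left them, time stands still between calls to the robot, and variables do not carry over. Pictures are saved under pics/ and viewed, at most 10 in all, crops included, and the job is handed in when it is done.

Besides the shell and the picture viewer there is one more tool, called after "Call:" in YAML: its name, and indented under it one key for each argument. play_rows: Moves the arm, as the interface text tells. Its arguments: {"type":"object","properties":{"motion":{"type":"string"},"force":{"type":"number"}},"required":["motion"]}

```bash
mkdir -p pics; python3 - <<'E'
from rig import arm
import cv2,numpy as np
np.set_printoptions(precision=4,suppress=True)
s=arm.observe();print(s['time'],s['ee_pos'],s['orientation'],s['width'])
for n in("scene","top"):
    cv2.imwrite(f"pics/{n}0.png",arm.read_camera(n));c=arm.calibration(n);print(n,c['mtx'],c['dist'],c['cam_to_world'])
print(arm.calibration("wrist"))
E
```

```text
0.0 [0.221  0.5034 0.4038] [ 3.0727 -0.6451 -0.0005] 0.08547543763785936
scene [[443.125    0.     321.2761]
 [  0.     443.125  241.2692]
 [  0.       0.       1.    ]] [-0.0579  0.      0.      0.      0.    ] [[ 0.2177  0.505  -0.8352  1.3435]
 [ 0.976  -0.1123  0.1865 -0.1734]
 [ 0.0004 -0.8558 -0.5173  0.6453]
 [ 0.      0.      0.      1.    ]]
top [[504.0014   0.     322.4391]
 [  0.     504.0014 237.029 ]
 [  0.       0.       1.    ]] [-0.0511  0.      0.      0.      0.    ] [[-0.0226 -0.9847  0.1727  0.3105]
 [-0.9997  0.023   0.0003 -0.0008]
 [-0.0043 -0.1726 -0.985   1.2077]
 [ 0.      0.      0.      1.    ]]
{'mtx': array([[345.5681,   0.    , 321.1954],
       [  0.    , 345.5681, 239.4667],
       [  0.    ,   0.    ,   1.    ]]), 'dist': array([0.0204, 0.    , 0.    , 0.    , 0.    ]), 'T_tool_cam': array([[-0.0009, -0.9548, -0.2971,  0.0765],
       [ 1.    , -0.0009, -0.0002,  0.0003],
       [-0.0001, -0.2971,  0.9548,  0.0313],
       [ 0.    ,  0.    ,  0.    ,  1.    ]])}
```

View pics/top0.png

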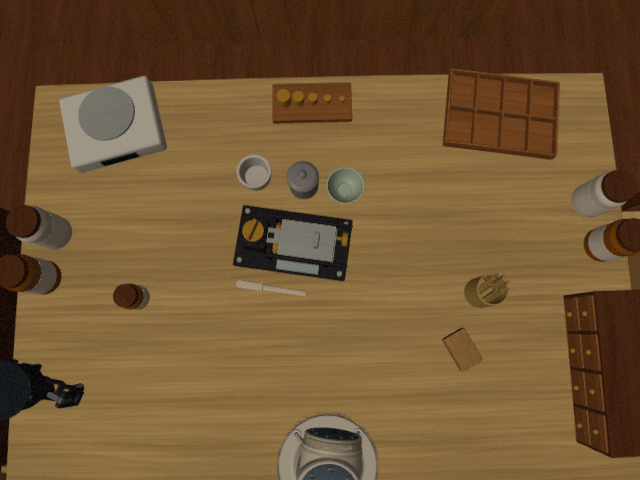

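View pics/scene0.png

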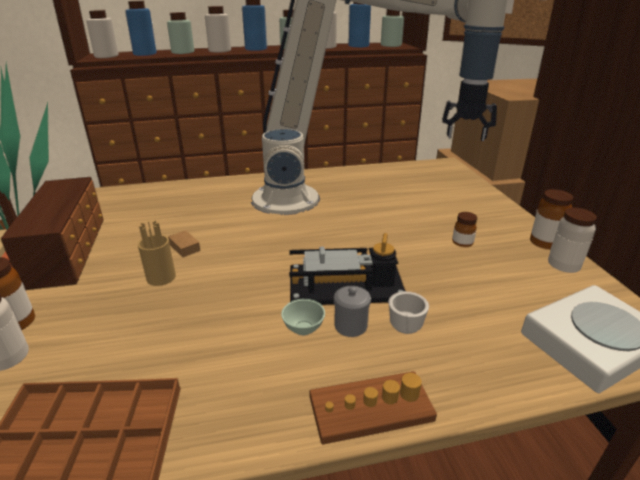

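The top view shows the machine with the lock at pixel (253,231), tab near (317,240) and base corners near (244,206), (353,218), (346,280) and (235,267). The canister, mortar and bowl stand just behind it (above it in the picture), and the spatula lies in front.

```bash
cat > h.py <<'E'
from rig import arm
import cv2,numpy as np
from scipy.spatial.transform import Rotation as R
np.set_printoptions(precision=4,suppress=True)
def cam(n,s=None):
    c=arm.calibration(n)
    if n!="wrist": return c,c['cam_to_world']
    s=s or arm.observe(); T=np.eye(4);T[:3,:3]=R.from_rotvec(s['orientation']).as_matrix();T[:3,3]=s['ee_pos']
    return c,T@c['T_tool_cam']
def onplane(n,px,z,s=None):
    c,T=cam(n,s)
    u=cv2.undistortPoints(np.float64(px).reshape(-1,1,2),c['mtx'],c['dist'])[:,0]
    d=np.c_[u,np.ones(len(u))]@T[:3,:3].T
    return T[:3,3]+d*((z-T[2,3])/d[:,2])[:,None]
def proj(n,P,s=None):
    c,T=cam(n,s);W=np.linalg.inv(T)
    return cv2.projectPoints(np.float64(P).reshape(-1,3),cv2.Rodrigues(W[:3,:3])[0],W[:3,3],c['mtx'],c['dist'])[0][:,0]
E
python3 - <<'E'
from h import *
im=cv2.imread("pics/top0.png")
m=(im.max(2)<60).astype(np.uint8);roi=np.zeros_like(m);roi[200:290,228:360]=1
m=cv2.morphologyEx(m*roi,cv2.MORPH_OPEN,np.ones((3,3)))
c=max(cv2.findContours(m,0,2)[0],key=cv2.contourArea)
b=cv2.boxPoints(cv2.minAreaRect(c));w=onplane("top",b,.018);print(b,w)
print(np.linalg.norm(np.roll(w,-1,0)-w,axis=1),w.mean(0))
print("edge yaw",[np.degrees(np.arctan2(*(np.roll(w,-1,0)-w)[i,1::-1])) for i in range(4)])
print("lock",onplane("top",[[253,231]],.105),"tab",onplane("top",[[317,240]],.104))
cv2.imwrite("pics/crop.png",cv2.resize(im[195:310,225:365],None,fx=5,fy=5,interpolation=2))
E
```

```text
[[232.4593 264.834 ]
 [241.0164 204.1561]
 [352.6425 219.8983]
 [344.0854 280.5761]] [[ 0.4569  0.2151  0.018 ]
 [ 0.6047  0.1955  0.018 ]
 [ 0.5593 -0.0742  0.018 ]
 [ 0.4135 -0.0492  0.018 ]]
[0.1491 0.2735 0.1479 0.2679] [0.5086 0.0718 0.018 ]
edge yaw [np.float64(-7.558866263447271), np.float64(-99.5678332254406), np.float64(170.27145384569232), np.float64(80.67555457452744)]
lock [[0.521 0.154 0.105]] tab [[0.4975 0.0118 0.104 ]]
```

View pics/crop.png

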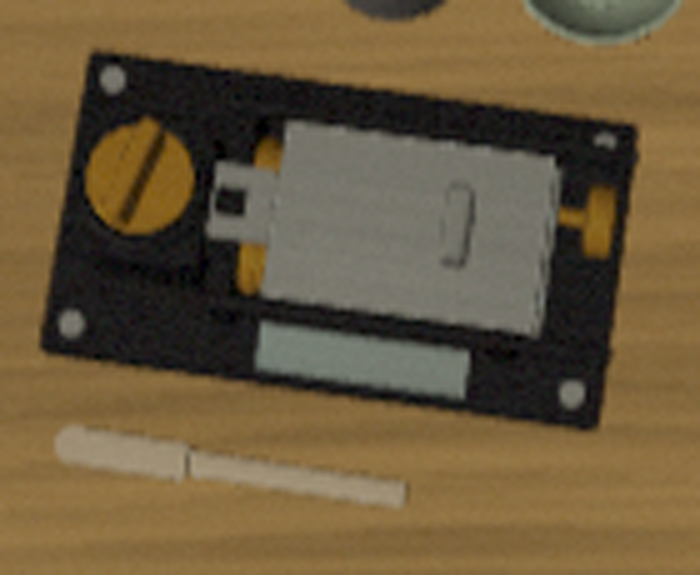

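The enlarged crop shows the lock knob at crop (140,178), with its wing line leaning right (about 0.23 rad). The tab is at (457,225), about 40 mm open. Lock and base measurements agree within 3 mm. I'm moving the arm to behind the tab, with the fingers closed.

Call:
play_rows:
  motion: "0.046 0.037 0.005 0 0 8 0; 0.092 0.074 0.01 0 0 16 0; 0.138 0.111 0.015 0 0 24 0; 0.184 0.148 0.02 0 0 32 0; 0.23 0.185 0.025 0 0 40 0; 0.276 0.222 0.03 0 0 48 0; 0.322 0.259 0.035 0 0 56 0; 0.368 0.296 0.04 0 0 64 0; 0.414 0.333 0.045 0 0 72 0; 0.461 0.371 0.05 0 0 75.3 0; 0.461 0.371 0.05 0 0 75.3 0; 0.461 0.371 0.05 0 0 75.3 0"
  force: 20

```text
time: 1.6
ee_pos: [0.4939, -0.0216, 0.3542]
orientation: [2.039, -2.389, -0.001]
contact_force: [0.1, 0.4, -0.7]
width: -0.0002
gripper_force: 0.0
```

```bash
python3 - <<'E'
from h import *
s=arm.observe();print(s['time'],s['ee_pos'],R.from_rotvec(s['orientation']).as_matrix(),s['width'],s['contact_force'])
cv2.imwrite("pics/w1.png",arm.read_camera("wrist"))
yaw=np.radians(-9);o=np.array([.5086,.0718]);ex=np.array([np.cos(yaw),np.sin(yaw)]);ey=np.array([-ex[1],ex[0]])
for a,z in((.085,.133),(-.061,.104)): print(proj("wrist",[*(o+a*ey),z],s))
E
```

```text
1.6 [ 0.4939 -0.0216  0.3542] [[-0.1574 -0.9875 -0.0011]
 [-0.9875  0.1574  0.0001]
 [ 0.0001  0.0011 -1.    ]] -0.00021124929365060822 [ 0.1225  0.4418 -0.7003]
[[321.9368 494.2289]]
[[321.6245 296.5869]]
```

View pics/w1.png

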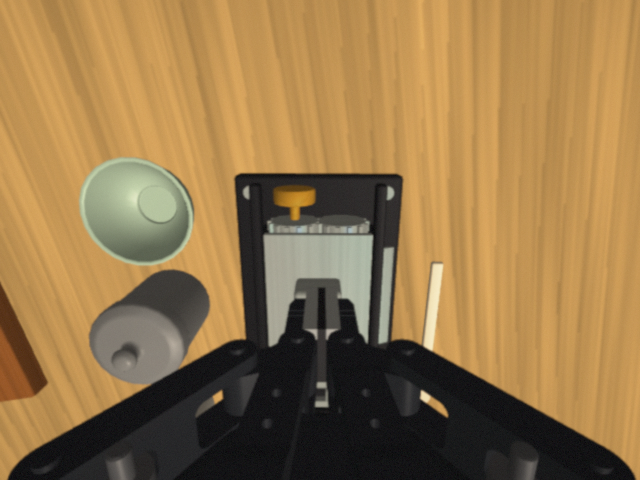

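The wrist view shows the tab (top near (319,290)) straight ahead of the closed fingers, at the predicted place, and the base is aligned with the image. I'll lower behind it.

Call:
play_rows:
  motion: "0 0 0.03 0 0 0 0; 0 0 0.06 0 0 0 0; 0 0 0.08 0 0 0 0; 0 0 0.095 0 0 0 0; 0 0 0.095 0 0 0 0"

```text
time: 2.28
ee_pos: [0.4933, -0.0202, 0.2591]
orientation: [2.042, -2.385, -0.002]
contact_force: [-0.5, -0.5, -0.3]
width: -0.0002
gripper_force: 0.0
```

Call:
play_rows:
  motion: "-0.005 0 0 0 0 0 0; -0.01 0 0 0 0 0 0; -0.014 0 0 0 0 0 0; -0.018 0 0 0 0 0 0; -0.022 0 0 0 0 0 0; -0.026 0 0 0 0 0 0; -0.03 0 0 0 0 0 0; -0.03 0 0 0 0 0 0"

```text
time: 3.28
ee_pos: [0.4988, 0.0085, 0.2597]
orientation: [-2.04, 2.388, 0.0]
contact_force: [-0.4, -1.3, 0.2]
width: -0.0005
gripper_force: 0.5
```

Call:
play_rows:
  motion: "-0.004 0 0 0 0 0 0; -0.008 0 0 0 0 0 0; -0.012 0 0 0 0 0 0; -0.016 0 0 0 0 0 0; -0.019 0 0 0 0 0 0; -0.02 0 0 0 0 0 0; -0.02 0 0 0 0 0 0"

```text
time: 4.15
ee_pos: [0.5018, 0.0282, 0.2596]
orientation: [-2.04, 2.389, 0.001]
contact_force: [-0.3, -1.5, 0.8]
width: -0.0001
gripper_force: 0.3
```

Call:
play_rows:
  motion: "-0.001 0 0 0 0 0 0; -0.002 0 0 0 0 0 0; -0.003 0 0 0 0 0 0; -0.003 0 0 0 0 0 0"

```text
time: 4.65
ee_pos: [0.5022, 0.0309, 0.2596]
orientation: [2.04, -2.389, -0.0]
contact_force: [-0.4, -2.2, 1.3]
width: -0.0
gripper_force: 1.1
```

Call:
play_rows:
  motion: "-0.001 0 0 0 0 0 0; -0.002 0 0 0 0 0 0; -0.002 0 0 0 0 0 0"

```text
time: 5.03
ee_pos: [0.5026, 0.033, 0.2596]
orientation: [2.04, -2.389, -0.0]
contact_force: [-0.0, -1.6, 0.6]
width: 0.0
gripper_force: 1.0
```

Call:
play_rows:
  motion: "-0.001 0 0 0 0 0 0; -0.002 0 0 0 0 0 0; -0.002 0 0 0 0 0 0"

```text
time: 5.4
ee_pos: [0.5029, 0.0349, 0.2596]
orientation: [2.04, -2.389, -0.0]
contact_force: [1.2, -3.9, 0.5]
width: -0.0001
gripper_force: 1.0
```

Call:
play_rows:
  motion: "-0.001 0 0 0 0 0 0; -0.001 0 0 0 0 0 0"

```text
time: 5.65
ee_pos: [0.503, 0.0357, 0.2596]
orientation: [2.04, -2.389, -0.0]
contact_force: [0.1, -3.3, -0.5]
width: -0.0
gripper_force: 1.6
```

Call:
play_rows:
  motion: "-0.001 0 0 0 0 0 0; -0.001 0 0 0 0 0 0"

```text
time: 5.9
ee_pos: [0.5031, 0.0361, 0.2596]
orientation: [2.039, -2.387, 0.001]
contact_force: [-0.3, -7.0, 0.2]
width: -0.0001
gripper_force: 3.4
```

Call:
play_rows:
  motion: "-0.001 0 0 0 0 0 0; -0.001 0 0 0 0 0 0"

```text
time: 6.15
ee_pos: [0.5032, 0.0364, 0.2596]
orientation: [2.038, -2.386, 0.003]
contact_force: [-0.2, -10.1, 0.5]
width: -0.0003
gripper_force: 5.1
```

Call:
play_rows:
  motion: "-0.001 0 0 0 0 0 0; -0.001 0 0 0 0 0 0"

```text
time: 6.4
ee_pos: [0.5033, 0.0367, 0.2597]
orientation: [2.037, -2.385, 0.004]
contact_force: [-0.9, -13.5, -0.1]
width: -0.0002
gripper_force: 6.7
```

The force rises steadily at about 3 N/mm with no travel, so the guard is home, matching the expected y. I'll back off, rise, and go look at the lock, turned to the wing.

Call:
play_rows:
  motion: "0.008 0 0 0 0 0 0.0; 0.016 0 -0.01 0 0 0 0.0; 0.016 0 -0.055 0 0 0 0; 0.013 0 -0.095 0 0 -10 0.085; -0.02 0.01 -0.095 0 0 -20 0.085; -0.045 0.02 -0.095 0 0 -30 0.085; -0.07 0.03 -0.095 0 0 -40 0.085; -0.09 0.04 -0.095 0 0 -50 0.085; -0.11 0.05 -0.095 0 0 -60 0.085; -0.13 0.06 -0.095 0 0 -70 0.085; -0.13 0.06 -0.095 0 0 -77 0.085; -0.13 0.06 -0.095 0 0 -77 0.085"

```text
time: 7.9
ee_pos: [0.4646, 0.1769, 0.3555]
orientation: [-3.082, 0.6, -0.001]
contact_force: [-0.2, -0.1, 0.3]
width: 0.0848
gripper_force: 0.0
```

```bash
python3 - <<'E'
from h import *
s=arm.observe();print(s['time'],s['ee_pos'],R.from_rotvec(s['orientation']).as_matrix()[:,:2],s['width'],s['joint_pos'])
im=arm.read_camera("wrist");cv2.imwrite("pics/w2.png",im)
print(proj("wrist",[.5215,.155,.133],s))
E
```

```text
7.9 [0.4646 0.1769 0.3555] [[ 0.927  -0.3752]
 [-0.3752 -0.927 ]
 [ 0.0005 -0.0018]] 0.08480933050235222 [ 0.6794  0.1716 -0.1244 -0.0004 -1.2729  0.5069]
[[319.4436 162.1523]]
```

View pics/w2.png

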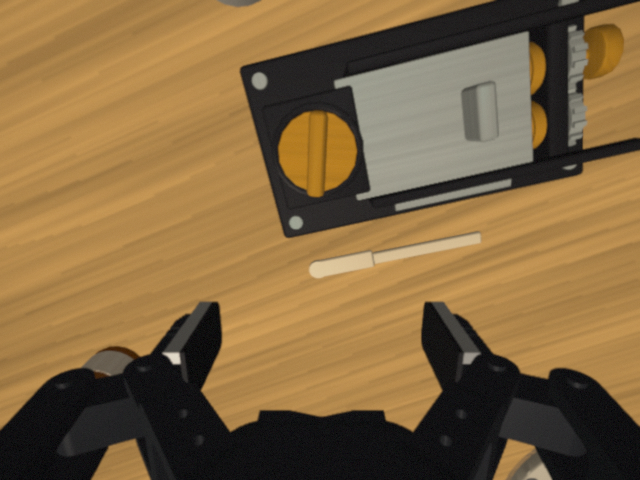

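The wrist view shows the knob skirt at about (317,152), with the wing top running from (319,112) to (316,195), nearly upright in the picture, so the tool is aligned within about 2°. The guard plate sits up against the bridge.

```bash
python3 - <<'E'
from h import *
s=arm.observe()
Rm=R.from_rotvec(s['orientation']).as_matrix()
P=onplane("wrist",[[318,112],[316,195]],.133,s);Q=onplane("wrist",[[317.5,151.5]],.105,s)
print(P,np.linalg.norm(P[0]-P[1]),P.mean(0),Q)
for p in(P[0],P[1],P.mean(0),Q[0]): print("tool",Rm.T@(p-s['ee_pos']))
d=P[0]-P[1];print("wing yaw",np.degrees(np.arctan2(d[1],d[0])),"toolx yaw",np.degrees(np.arctan2(Rm[1,0],Rm[0,0])))
E
```

```text
[[0.5453 0.1457 0.133 ]
 [0.5057 0.1632 0.133 ]] 0.0432787502504419 [0.5255 0.1544 0.133 ] [[0.5258 0.1543 0.105 ]]
tool [ 0.0862 -0.0013  0.2224]
tool [ 0.0429 -0.0026  0.2224]
tool [ 0.0646 -0.002   0.2224]
tool [ 0.0649 -0.0019  0.2504]
wing yaw -23.83108723236207 toolx yaw -22.14405753587072
```

Call:
play_rows:
  motion: "0.033 -0.001 0 0 0 1.7 0.06; 0.065 -0.002 0 0 0 1.7 0.05; 0.065 -0.002 0.03 0 0 1.7 0.05; 0.065 -0.002 0.055 0 0 1.7 0.05; 0.065 -0.002 0.072 0 0 1.7 0.05; 0.065 -0.002 0.072 0 0 1.7 0.05"
  force: 20

```text
time: 8.7
ee_pos: [0.5255, 0.1536, 0.2817]
orientation: [3.072, -0.649, -0.003]
contact_force: [-0.3, 1.4, 1.0]
width: 0.0498
gripper_force: 0.0
```

Call:
play_rows:
  motion: "0 0 0 0 0 0 0.03; 0 0 0 0 0 0 0.02; 0 0 0 0 0 0 0.005; 0 0 0 0 0 0 0.005; 0 0 0 0 0 0 0.005; 0 0 0 0 0 0 0.005"
  force: 20

```text
time: 9.45
ee_pos: [0.5261, 0.1546, 0.2836]
orientation: [-3.073, 0.644, -0.003]
contact_force: [-1.4, 4.4, 5.9]
width: 0.0094
gripper_force: 25.1
```

```bash
python3 -c "
from h import *
s=arm.observe();print(s['width'],s['gripper_force'],s['contact_force'],s['ft_torque'],s['ee_pos'])"
```

```text
0.009358372816909747 25.102124512195587 [-1.3992  4.4275  5.874 ] [1.5378 0.2652 0.0095] [0.5261 0.1546 0.2836]
```

Call:
play_rows:
  motion: "0.0005 -0.0013 0 0 0 0 0.005; 0.0005 -0.0013 0 0 0 2 0.005; 0.0005 -0.0013 0 0 0 5 0.005; 0.0005 -0.0013 0 0 0 5 0.005"

```text
time: 9.95
ee_pos: [0.5264, 0.155, 0.2836]
orientation: [3.043, -0.779, 0.0]
contact_force: [-3.8, 2.1, 8.2]
width: 0.0092
gripper_force: 25.5
```

```bash
cat > st.py <<'E'
from h import *
s=arm.observe();M=R.from_rotvec(s['orientation']).as_matrix()
a=-np.degrees(np.arctan2(M[1,0],M[0,0]))-9
print('t',s['time'],'w',round(s['width'],4),'F',s['contact_force'],'T',s['ft_torque'],s['ee_pos'],'wing',round(a,1),round(np.radians(a),3),'q6',s['joint_pos'][5])
E
python3 st.py
```

```text
t 9.95 w 0.0092 F [-3.8001  2.0703  8.2272] T [0.6551 1.2765 0.0371] [0.5264 0.155  0.2836] wing 19.7 0.344 q6 0.49782042427896056
```

Call:
play_rows:
  motion: "-0.001 0.0003 -0.0005 0 0 5 0.005; -0.001 0.0003 -0.0005 0 0 10 0.005; -0.001 0.0003 -0.0005 0 0 15 0.005; -0.001 0.0003 -0.0005 0 0 20 0.005; -0.001 0.0003 -0.0005 0 0 25 0.005; -0.001 0.0003 -0.0005 0 0 30 0.005; -0.001 0.0003 -0.0005 0 0 30 0.005"

```text
time: 10.82
ee_pos: [0.5258, 0.1547, 0.2836]
orientation: [2.738, -1.538, 0.002]
contact_force: [0.1, -1.7, 5.0]
width: 0.0096
gripper_force: 25.0
```

```bash
python3 st.py
```

```text
t 10.825 w 0.0096 F [ 0.0942 -1.7467  5.0207] T [-0.4828 -0.0411  0.0278] [0.5258 0.1547 0.2836] wing 49.7 0.867 q6 -0.02592395279137745
```

Call:
play_rows:
  motion: "0 0 0.0005 0 0 5 0.005; 0 0 0.0005 0 0 10 0.005; 0 0 0.0005 0 0 14 0.005; 0 0 0.0005 0 0 14 0.005"

```text
time: 11.32
ee_pos: [0.5256, 0.1547, 0.2835]
orientation: [2.531, -1.86, 0.002]
contact_force: [-1.3, -1.5, 8.7]
width: 0.0096
gripper_force: 25.5
```

Call:
play_rows:
  motion: "0 0 0 0 0 2 0.005; 0 0 0 0 0 3 0.005; 0 0 0 0 0 3 0.005"

```text
time: 11.7
ee_pos: [0.5256, 0.1547, 0.2835]
orientation: [2.482, -1.924, 0.002]
contact_force: [-2.6, -1.7, 9.5]
width: 0.0093
gripper_force: 25.5
```

```bash
python3 st.py
```

```text
t 11.7 w 0.0093 F [-2.6284 -1.6966  9.5332] T [-0.5831  0.7851  0.0579] [0.5256 0.1547 0.2835] wing 66.6 1.162 q6 -0.32132401566985186
```

Call:
play_rows:
  motion: "0 0 0 0 0 1.5 0.005; 0 0 0 0 0 3 0.005; 0 0 0 0 0 3 0.005"

```text
time: 12.08
ee_pos: [0.5255, 0.1547, 0.2835]
orientation: [2.43, -1.989, 0.002]
contact_force: [-1.4, -2.1, 9.2]
width: 0.0095
gripper_force: 25.5
```

Call:
play_rows:
  motion: "0 0 0 0 0 1.5 0.005; 0 0 0 0 0 3 0.005; 0 0 0 0 0 3 0.005"

```text
time: 12.45
ee_pos: [0.5255, 0.1547, 0.2835]
orientation: [2.378, -2.052, 0.001]
contact_force: [-2.4, -0.5, 9.2]
width: 0.0092
gripper_force: 25.6
```

```bash
python3 st.py
```

```text
t 12.45 w 0.0092 F [-2.3592 -0.4742  9.1801] T [-0.5507  0.932   0.0428] [0.5255 0.1547 0.2835] wing 72.6 1.267 q6 -0.4261298076961151
```

Call:
play_rows:
  motion: "0 0 0 0 0 1.5 0.005; 0 0 0 0 0 3 0.005; 0 0 0 0 0 3 0.005"

```text
time: 12.82
ee_pos: [0.5255, 0.1547, 0.2835]
orientation: [2.323, -2.113, 0.001]
contact_force: [-2.4, -2.2, 8.5]
width: 0.0095
gripper_force: 25.6
```

Call:
play_rows:
  motion: "0 0 0 0 0 1.5 0.005; 0 0 0 0 0 3 0.005; 0 0 0 0 0 3 0.005"

```text
time: 13.2
ee_pos: [0.5254, 0.1546, 0.2835]
orientation: [2.267, -2.173, 0.001]
contact_force: [-2.5, -1.1, 9.6]
width: 0.0095
gripper_force: 25.6
```

Call:
play_rows:
  motion: "0 0 0 0 0 1.5 0.005; 0 0 0 0 0 3 0.005; 0 0 0 0 0 3 0.005"

```text
time: 13.58
ee_pos: [0.5253, 0.1547, 0.2835]
orientation: [2.209, -2.232, 0.001]
contact_force: [-4.6, -1.8, 10.2]
width: 0.0094
gripper_force: 25.6
```

Call:
play_rows:
  motion: "0 0 0 0 0 1.5 0.005; 0 0 0 0 0 3 0.005; 0 0 0 0 0 3 0.005"

```text
time: 13.95
ee_pos: [0.5253, 0.1547, 0.2835]
orientation: [2.15, -2.289, 0.001]
contact_force: [-4.0, -1.6, 9.8]
width: 0.0094
gripper_force: 25.7
```

```bash
python3 st.py
```

```text
t 13.95 w 0.0094 F [-4.0277 -1.6366  9.7646] T [-0.5166  1.2788  0.0071] [0.5253 0.1547 0.2835] wing 84.6 1.476 q6 -0.6355910233446064
```

Call:
play_rows:
  motion: "0 0.001 0 0 0 1.5 0.005; 0 0.001 0 0 0 3 0.005; 0 0.001 0 0 0 3 0.005"

```text
time: 14.32
ee_pos: [0.5249, 0.1547, 0.2835]
orientation: [2.09, -2.345, 0.003]
contact_force: [-0.6, -3.3, 7.7]
width: 0.0091
gripper_force: 25.3
```

Call:
play_rows:
  motion: "0 0 0 0 0 1.5 0.005; 0 0 0 0 0 3 0.005; 0 0 0 0 0 3 0.005"

```text
time: 14.7
ee_pos: [0.5249, 0.1547, 0.2835]
orientation: [2.028, -2.399, 0.003]
contact_force: [0.0, -2.5, 6.6]
width: 0.0096
gripper_force: 25.3
```

Call:
play_rows:
  motion: "0 0 0.0005 0 0 1.5 0.005; 0 0 0.0005 0 0 3 0.005; 0 0 0.0005 0 0 3 0.005"

```text
time: 15.08
ee_pos: [0.5248, 0.1547, 0.2833]
orientation: [1.965, -2.451, 0.003]
contact_force: [-1.6, -2.0, 9.2]
width: 0.0094
gripper_force: 25.6
```

Call:
play_rows:
  motion: "0 0 0 0 0 1.5 0.005; 0 0 0 0 0 3 0.005; 0 0 0 0 0 3 0.005"

```text
time: 15.45
ee_pos: [0.5248, 0.1547, 0.283]
orientation: [1.899, -2.502, 0.002]
contact_force: [-0.7, -1.1, 6.9]
width: 0.0094
gripper_force: 25.4
```

```bash
python3 st.py
```

```text
t 15.45 w 0.0094 F [-0.6632 -1.0671  6.901 ] T [-0.6654  0.3016  0.0128] [0.5248 0.1547 0.283 ] wing 96.6 1.686 q6 -0.8462179043027651
```

Height is starting to give (0.5 mm). I'll press without turning.

Call:
play_rows:
  motion: "0 0 0.0007 0 0 0 0.005; 0 0 0.0007 0 0 0 0.005; 0 0 0.0007 0 0 0 0.005"

```text
time: 15.82
ee_pos: [0.5247, 0.1547, 0.2819]
orientation: [1.899, -2.502, 0.002]
contact_force: [0.6, -1.9, 4.7]
width: 0.0095
gripper_force: 25.1
```

It follows. I'll keep pressing down.

Call:
play_rows:
  motion: "0 0 0.0015 0 0 0 0.005; 0 0 0.0015 0 0 0 0.005; 0 0 0.0025 0 0 0 0.005; 0 0 0.0025 0 0 0 0.005"

```text
time: 16.32
ee_pos: [0.5247, 0.1548, 0.2798]
orientation: [1.899, -2.502, 0.002]
contact_force: [-1.4, -0.6, 7.5]
width: 0.0093
gripper_force: 25.6
```

Call:
play_rows:
  motion: "0 0 0.001 0 0 0 0.005; 0 0 0.001 0 0 0 0.005; 0 0 0.001 0 0 0 0.005"

```text
time: 16.7
ee_pos: [0.5247, 0.1547, 0.2789]
orientation: [1.899, -2.502, 0.002]
contact_force: [-1.0, -0.8, 9.5]
width: 0.0094
gripper_force: 25.8
```

```bash
python3 st.py
```

```text
t 16.7 w 0.0094 F [-0.9621 -0.8494  9.4909] T [-0.5829  0.6652 -0.2579] [0.5247 0.1547 0.2789] wing 96.6 1.686 q6 -0.8462875954807213
```

The twist reads -0.26 N·m: the detent is pulling the knob further clockwise. I'll ease that way at once, without extra press.

Call:
play_rows:
  motion: "0 0 0 0 0 0.7 0.005; 0 0 0 0 0 0.7 0.005"

```text
time: 16.95
ee_pos: [0.5247, 0.1547, 0.2789]
orientation: [1.884, -2.514, 0.002]
contact_force: [-2.5, -2.1, 7.8]
width: 0.0096
gripper_force: 25.5
```

```bash
python3 st.py
```

```text
t 16.95 w 0.0096 F [-2.4807 -2.0815  7.8219] T [-0.585   0.486  -0.2106] [0.5247 0.1547 0.2789] wing 97.3 1.698 q6 -0.8585077118579428
```

Call:
play_rows:
  motion: "0 0 0 0 0 1 0.005; 0 0 0 0 0 2 0.005; 0 0 0 0 0 2 0.005"

```text
time: 17.32
ee_pos: [0.5248, 0.1548, 0.278]
orientation: [1.838, -2.547, 0.002]
contact_force: [1.3, -4.4, 3.0]
width: 0.0093
gripper_force: 24.8
```

```bash
python3 st.py
```

```text
t 17.325 w 0.0093 F [ 1.2796 -4.3592  3.0211] T [-1.3536 -0.4899  0.0207] [0.5248 0.1548 0.278 ] wing 99.4 1.734 q6 -0.894216851211333
```

Twist relieved; it has dropped 5.5 mm. A bit more press to seat it.

Call:
play_rows:
  motion: "0 0 0.001 0 0 0 0.005; 0 0 0.001 0 0 0 0.005; 0 0 0.001 0 0 0 0.005"

```text
time: 17.7
ee_pos: [0.5247, 0.1548, 0.2776]
orientation: [1.838, -2.547, 0.002]
contact_force: [-0.0, -5.1, 8.0]
width: 0.0096
gripper_force: 25.4
```

```bash
python3 st.py
```

```text
t 17.7 w 0.0096 F [-0.0229 -5.0661  7.9538] T [-1.5899  0.1813 -0.0119] [0.5247 0.1548 0.2776] wing 99.4 1.734 q6 -0.8944217605581708
```

Call:
play_rows:
  motion: "0 0 0.001 0 0 0 0.005; 0 0 0.001 0 0 0 0.005; 0 0 0.001 0 0 0 0.005"

```text
time: 18.08
ee_pos: [0.5247, 0.1548, 0.2776]
orientation: [-1.839, 2.547, -0.003]
contact_force: [-2.4, -4.6, 13.2]
width: 0.0097
gripper_force: 26.2
```

```bash
python3 st.py
```

```text
t 18.075 w 0.0097 F [-2.3504 -4.6164 13.1718] T [-1.6658  1.1327 -0.0304] [0.5247 0.1548 0.2776] wing 99.3 1.734 q6 -0.8944320637963711
```

Solid at the bottom after a 5.9 mm drop. I'll open, then rise straight up.

Call:
play_rows:
  motion: "0 0 -0.001 0 0 0 0.03; 0 0 -0.001 0 0 0 0.045; 0 0 -0.001 0 0 0 0.045; 0 0 -0.001 0 0 0 0.045; 0 0 -0.02 0 0 0 0.045; 0 0 -0.05 0 0 0 0.045; 0 0 -0.09 0 0 0 0.045; 0.06 0 -0.1 0 0 0 0.045; 0.11 0 -0.1 0 0 0 0.045; 0.11 0 -0.1 0 0 0 0.045"

```text
time: 19.32
ee_pos: [0.4889, 0.0487, 0.3766]
orientation: [-1.834, 2.55, -0.0]
contact_force: [0.3, 0.5, 0.2]
width: 0.0446
gripper_force: 0.0
```

```bash
python3 - <<'E'
from h import *
s=arm.observe();print(s['time'],s['ee_pos'],s['contact_force'])
a=arm.read_camera("wrist");b=arm.read_camera("scene")[220:350,270:450]
b=cv2.resize(b,(665,480),interpolation=2)
cv2.imwrite("pics/end.png",cv2.resize(np.hstack([a,b]),(800,294)))
print(proj("wrist",[[.525,.1548,.127],[.525,.1548,.133]],s))
E
```

```text
19.325 [0.4889 0.0487 0.3766] [0.2841 0.5284 0.1602]
[[321.5889 389.8673]
 [321.5776 395.6426]]
```

View pics/end.png

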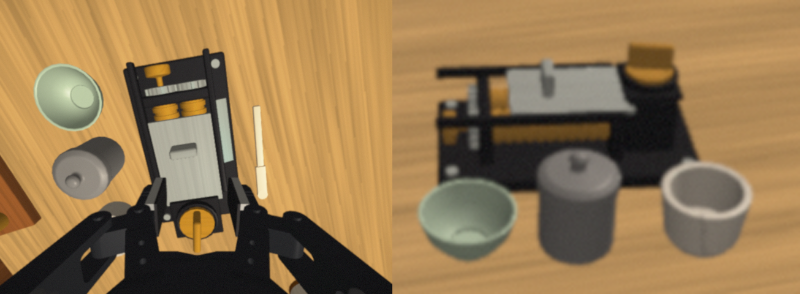

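The final views show the guard against the bridge at wrist (185,150), the wing along machine y at (197,230), and the objects undisturbed. A quick numeric check that the knob stayed down.

```bash
python3 - <<'E'
from h import *
a=arm.read_camera("scene");i0=cv2.imread("pics/scene0.png")
for im in(i0,a):
    h=cv2.cvtColor(im,cv2.COLOR_BGR2HSV)[225:275,365:405]
    m=(h[...,1]>195)&(h[...,2]>60);r,c=np.nonzero(m);print("brass rows",r.min()+225,r.max()+225,"cols",c.min()+365,c.max()+365)
o=np.array([.525,.1548]);ey=np.array([.156,.988])
for z in(.127,.133):
    print(z,proj("scene",[[*(o+k*.023*ey-[.005,0]),z] for k in(-1,1)]))
for z in(.099,.105): print("skirt front",z,proj("scene",[*(o+[.0245,0]),z]))
E
```

```text
Traceback (most recent call last):
ValueError: zero-size array to reduction operation minimum which has no identity
```

```bash
python3 - <<'E'
from h import *
a=arm.read_camera("scene");i0=cv2.imread("pics/scene0.png")
for im in(i0,a):
    h=im[225:275,365:405].astype(int)
    m=(h[...,2]>1.35*h[...,1])&(h[...,1]>1.5*h[...,0]);m=m&(h[...,0]<60);n=cv2.connectedComponentsWithStats(m.astype(np.uint8));print(n[2][1:][n[2][1:,4]>15]+[365,225,0,0,0])
o=np.array([.525,.1548]);ey=np.array([.156,.988])
for z in(.127,.133):
    print(z,proj("scene",[[*(o+k*.023*ey-[.005,0]),z] for k in(-1,1)]))
for z in(.099,.105): print("skirt front",z,proj("scene",[*(o+[.0245,0]),z]))
E
```

```text
[[373 234  21  22 236]]
[[372 239  23  19 329]]
0.127 [[372.6862 237.6043]
 [392.4757 236.9734]]
0.133 [[372.8443 235.3483]
 [392.6932 234.7227]]
skirt front 0.099 [[386.023  254.3275]]
skirt front 0.105 [[386.2248 252.1043]]
```

```bash
python3 -c "
from rig import arm
print(arm.job_done())"
```

```text
the job is handed in; nothing more can be done
None
```

The guard is fully home and the wing knob is locked: it dropped 5.9 mm into its detent at about 1.73 rad, the twist peaked at about 0.26 N·m in my readings (limit 0.3), the arm is clear, nothing else was touched, and the job was handed in at about 19 s.

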